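# Strip the pot-centring jig down to its wide plate

### The arm

A 7-joint arm with a two-finger parallel gripper is mounted at the origin on the work surface; the furniture and walls round the work are solid. World frame = base frame: x ahead of the robot, y to its left, z up, the work surface at z = 0. Lengths are in m, angles in rad, forces in N, time in s.
With the tool pointing down it reaches from about 0.35 to 0.9 m from the base axis. Payload 8.1 kg.
Tool frame: the origin (TCP) lies midway between the tips of the shut fingers; the grasp point (between the pads) lies 19 mm behind it; z points along the fingers, y is the line along which they close (so a half turn about z gives the same grasp; the last joint's range is limited). The gripper opens to 85 mm and grips with 20 to 120 N. Pads are 22 mm wide; open, the fingers measure 114 mm over their backs; the gripper's body (76 mm by 85 mm) begins 54 mm behind the grasp point. The pads swing forward as they close: fully open they stand 13 mm farther back than shut.
Start: joints at [1.136, 0.434, 0.025, 1.573, -0.012, 1.134, -0.075], TCP at [0.204, -0.591, 0.231] pointing down, gripper open.
Joint ranges: [-2.62, 2.62], [-0.44, 2.09], [-1.27, 1.32], [0.08, 2.57], [-1.32, 4.46], [0.12, 2], [-2.74, 2.74]. Speed limits (rad/s): [2.22, 2.22, 3.01, 3.01, 3.14, 3.14, 3.14].

### API

Orientations are given as a 3x3 rotation matrix whose columns are the frame's x, y, z axes.
In Python, from bench import sensors, get_image, job gives the robot as it stands.
- The arm moves only by the shell command python3 -m handwheel 'ROWS' [FORCE]. ROWS is JSON, a list of rows, each a list of 3 entries, a list of its own where there are three numbers: the shift along the tool's x, y, z in mm, then the turn, a rotation vector about the tool's x, y, z in rad, then the opening in per cent of the stroke, from 0 (shut) to 100 (fully open). In form: [[[tx, ty, tz], [wx, wy, wz], fingers], ...]. A call has 1 to 10 rows; each row is the pose to reach, as a shift and turn from the pose commanded when the call began, along the tool's axes at that moment; what a row does not reach only later rows make up. A row lasts 1/8 s, in which the tool goes at most 62.5 mm and 10.7 degrees, less where a joint would pass 70% of its speed; a pose out of reach is approached as far as the arm can. A call with a gripper value outside its range is refused whole. The fingers move at their own pace and stop on an object; FORCE is the grip in N (left out, the last holds). Time passes only in rows, so rows that repeat a pose let the fingers close. It gives the time, the measured TCP pose, the force, the opening and the grip force at its end, in the units of the state.
- sensors.state(): the state, without advancing time (a new reading comes with each control period).
- get_image(name): name is "side" or "top"; returns a dict with "image" (384x512x3 uint8, red, green, blue), "mtx" (3x3 intrinsics, pixels), "rvec" (rotation vector, rad) and "tvec" (3), from world to camera coordinates, as OpenCV has them. Camera axes: x right, y down, z forward; pixel columns grow to the right and rows downward; lengths in m; the calibration is good to about 2 mm. A picture is of the moment at which its call begins. There is no depth.
- job.finish_job(): hands the job in; it is judged then, once.
The state is a dict: "time": time; "q": joint angles; "dq": joint speeds; "tau": joint torques, N m; "tool_pos": TCP position; "ee_rot": TCP orientation; "wrist_force": force on the tool from outside, world axes, zero at the start; "moment": the same for the moment, N m; "finger_gap": opening from 0.0 (shut) to 1.0 (fully open); "grip_force": force on a finger pad.
Only numpy, scipy, OpenCV 4.12 (cv2) and the standard library are available. Lean on these libraries where they do the work, as an engineer would, in place of code of your own. Each camera call takes 0.05 s, during which the arm holds its last target. There are 200 camera calls.

### The job

Change the pot-centring jig over to the large pot size: first lift the loose wing nut off the stud and put it in the open parts tray, then take off the spacer sleeve and put it in the tray too, and only then lift the narrow upper plate off by one of its fins and lay it flat on the bench, fins up, clear of the jig and the tray. One piece at a time; the wide plate underneath must stay seated on the jig all along, and the things standing around must not be disturbed.

Things in the scene. Friction and masses are not known exactly. Their poses are not given: they have to be found in the camera images.
- tray: Open grey sheet-metal parts tray with a wire lug at each short end, fixed to the bench, 150 x 210 mm outside and 40 mm high (the rim 43 mm at most). Origin: centre of its underside; z up, y along its length. Inside it is 144 mm along x and 204 mm along y; its floor is 3 mm above the bench, its walls are 3 mm thick; the lugs stick out 16 mm at both ends in y. Its place on the bench varies, and it swaps sides with the jig.
- stud_foot (a point): Foot of the jig's smooth upright stud (11 mm thick), on its dark base disc (124 mm wide; two 40 mm wide ears reach 98 mm either side along this x), 12 mm above the bench; fixed. The stud ends 74 mm higher. On it from below: wide plate, narrow plate, spacer, wing nut, all loose (1.5 to 2 mm play all round, no thread): each slides straight up; it must clear the tip to move aside.
- wide_plate: Lower plate that must stay: plain grey disc of 144 mm diameter on the jig's base, 5 mm thick, with a 17 mm wide raised border 10 mm high; the narrow plate lies in its 110 mm recess. Origin: centre of its underside, z up.
- narrow_plate: Upper plate to remove: steel disc of 104 mm diameter, 7 mm thick, 0.15 kg, 15 mm hole, with two upright fins on top. Its underside lies 5 mm above the wide plate's underside (17 mm above the bench). Origin: centre of its underside; z up; x along the line through both fins.
- fin_a (a point): Centre of one fin of the narrow plate, the grip for lifting it: 12 mm thick along the plate's y, 26 mm long along the plate's x (20 to 46 mm from the plate's centre, on its +x side), 28 mm high above the plate. The point is 21 mm above the plate's underside. Axes as the plate's.
- fin_b (a point): Centre of the other, equal fin, on the -x side of the narrow plate, 21 mm above the plate's underside.
- spacer_mid (a point): Centre of the steel spacer sleeve: a plain tube of 34 mm diameter, 36 mm high, 15 mm bore, 80 g, standing on the narrow plate between its fins, round the stud. z is its axis. The fins rise beside it to 7 mm below its top, so grip it across the plate's y.
- nut_mid (a point): Middle of the brass wing nut on top of the spacer, 14 mm above its underside, at the middle height of its wings. Two wings stick out along its y to 26 mm from the centre (52 mm over both flat ends); each is 8 mm thick and reaches from 4 to 24 mm above the underside; the hub is 23 mm in diameter and 18 mm high. 60 g. It is most easily gripped over the ends of the two wings.
- tape: Bystander: roll of tape lying flat, 98 mm diameter, 25 mm high. Origin: centre of its underside.
- rose: Bystander: brass watering-can rose standing on its face, 70 mm diameter, 59 mm high. Origin: centre of its underside.
- dibber: Bystander: wooden dibber with a steel point lying flat, 200 mm long, 30 mm high. Origin: centre of its underside.

How it is judged:
On the way, in this order (a step that is already met when the one before it is completed fails the run):
1. the wing nut lies released in the tray while spacer and narrow plate are still on the stud (x of nut_mid in the frame of tray between -0.07 and 0.07 m and y of nut_mid in the frame of tray between -0.1 and 0.1 m and z of nut_mid in the frame of tray below 0.04 m and contact force between the fingers and nut below 0.1 N and linear speed of nut below 0.03 m/s and horizontal distance between each of spacer_mid, narrow_plate and stud_foot below 0.008 m and z of spacer_mid in the frame of stud_foot below 0.038 m and z of narrow_plate in the frame of stud_foot below 0.012 m), for 0.2 s.
2. wing nut and spacer lie released in the tray while the narrow plate is still on the stud (x of nut_mid in the frame of tray between -0.07 and 0.07 m and y of nut_mid in the frame of tray between -0.1 and 0.1 m and z of each of nut_mid, spacer_mid in the frame of tray below 0.04 m and contact force between the fingers and nut below 0.1 N and linear speed of each of nut, spacer below 0.03 m/s and x of spacer_mid in the frame of tray between -0.07 and 0.07 m and y of spacer_mid in the frame of tray between -0.1 and 0.1 m and contact force between the fingers and spacer below 0.1 N and horizontal distance between narrow_plate and stud_foot below 0.008 m and z of narrow_plate in the frame of stud_foot below 0.012 m), for 0.2 s.
At the end, for the whole second after the job is handed in: Nut and spacer lie in the tray (under 40 mm up); narrow plate flat on the bench, fins up (under 8 mm, 0.08 rad), over 120 mm from the stud, 115 mm from the tray's centre, not touching the tray; wide plate seated (8 mm aside, 4 mm up, 0.06 rad). All released, at rest (x of nut_mid in the frame of tray between -0.07 and 0.07 m and y of nut_mid in the frame of tray between -0.1 and 0.1 m and z of each of nut_mid, spacer_mid in the frame of tray below 0.04 m and contact force between the fingers and nut below 0.1 N and linear speed of each of nut, spacer below 0.03 m/s and x of spacer_mid in the frame of tray between -0.07 and 0.07 m and y of spacer_mid in the frame of tray between -0.1 and 0.1 m and contact force between the fingers and spacer below 0.1 N and horizontal distance between wide_plate and stud_foot below 0.008 m and z of wide_plate in the frame of stud_foot below 0.004 m and angle between wide_plate's own z axis and vertical below 0.06 rad and height (world z) of narrow_plate between -0.004 and 0.008 m and angle between narrow_plate's own z axis and vertical below 0.08 rad and horizontal distance between narrow_plate and stud_foot above 0.12 m and horizontal distance between narrow_plate and tray above 0.115 m and contact force between narrow_plate and tray below 0.1 N and linear speed of narrow_plate below 0.02 m/s and contact force between the fingers and narrow_plate below 0.1 N).
It fails at once if the wide plate is lifted more than 10 mm off its seat (z of wide_plate in the frame of stud_foot above 0.01 m).
It fails at once if the roll of tape, the rose or the dibber is moved more than 30 mm (distance of any of tape, rose, dibber from where it was at the start of the episode above 0.03 m).
It fails at once if the narrow plate is lifted off the stud before nut and spacer are both in the tray (z of narrow_plate in the frame of stud_foot above 0.03 m and not (x of nut_mid in the frame of tray between -0.07 and 0.07 m and y of nut_mid in the frame of tray between -0.1 and 0.1 m and z of each of nut_mid, spacer_mid in the frame of tray below 0.04 m and x of spacer_mid in the frame of tray between -0.07 and 0.07 m and y of spacer_mid in the frame of tray between -0.1 and 0.1 m)).
It also fails if it takes over 72 s, if anything falls off the work surface, if the arm or the gripper's body presses on something with over 40 N, if the wrist force passes 120 N, or if a joint passes its speed limit or range.

## Working session

There is one attempt and no reset: what is moved stays moved. The work goes in short steps, Python scripts to look and compute and a shell command to move; the robot and the scene stay as the last step left them, time stands still between calls to the robot, and variables do not carry over. Pictures are saved under pics/ and viewed, at most 10 in all, crops included, and the job is handed in when it is done.

```bash
mkdir -p pics; cat > h.py <<'E'
import numpy as np, cv2
from bench import sensors, get_image, job
def cam(n):
    d=get_image(n); d['R']=cv2.Rodrigues(np.array(d['rvec'],float))[0]; d['t']=np.array(d['tvec'],float).ravel(); d['K']=np.array(d['mtx'],float); return d
def onplane(d,u,v,z):
    r=d['R'].T@np.linalg.inv(d['K'])@np.array([u,v,1.]); c=-d['R'].T@d['t']
    return c+r*(z-c[2])/r[2]
def proj(d,P):
    return cv2.projectPoints(np.array(P,float).reshape(-1,3),d['R'],d['t'],d['K'],None)[0].reshape(-1,2)
def save(d,f,s=1,crop=None):
    im=d['image'][:,:,::-1]
    if crop: im=im[crop[1]:crop[3],crop[0]:crop[2]]
    cv2.imwrite('pics/'+f,cv2.resize(im,None,fx=s,fy=s,interpolation=cv2.INTER_CUBIC))
E
python3 - <<'E'
from h import *
for n in('top','side'):
    d=cam(n); save(d,n+'0.png',1.5); print(n,-d['R'].T@d['t'],d['R'][2])
s=sensors.state(); print({k:np.round(s[k],3).tolist() for k in s})
E
```

```text
top [ 0.47419048 -0.05133876  0.93259338] [ 0.13401645  0.00351802 -0.99097286]
side [0.51034455 0.58562097 0.62763367] [ 0.13340548 -0.75167719 -0.64589812]
{'time': 0.1, 'q': [1.136, 0.435, 0.025, 1.574, -0.012, 1.134, -0.075], 'dq': [-0.0, -0.002, 0.001, -0.002, -0.002, -0.002, -0.001], 'tau': [0.003, -67.176, 1.028, -31.691, 0.016, 0.007, 0.0], 'tool_pos': [0.203, -0.59, 0.231], 'ee_rot': [[0.945, 0.326, -0.001], [0.326, -0.945, 0.001], [-0.0, -0.001, -1.0]], 'wrist_force': [-0.445, 0.153, 0.177], 'moment': [0.033, -0.049, -0.032], 'grip_force': 0.0, 'finger_gap': 0.999}
```

View pics/top0.png

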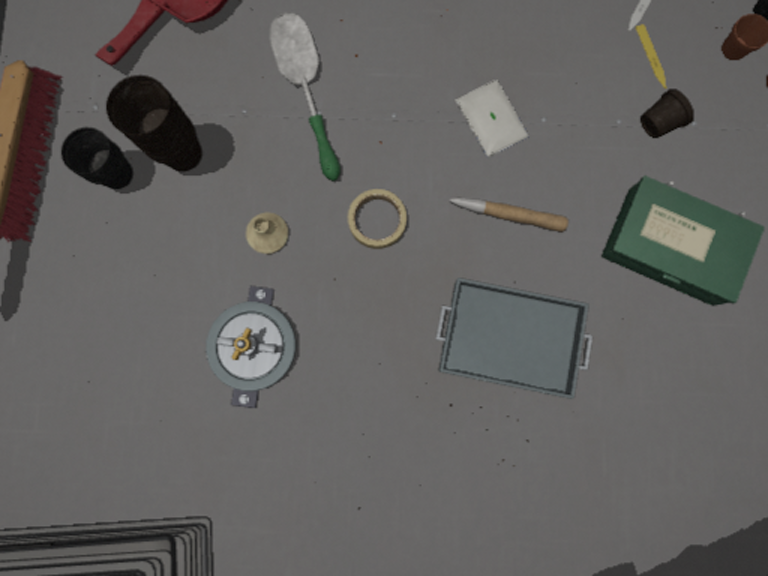

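View pics/side0.png

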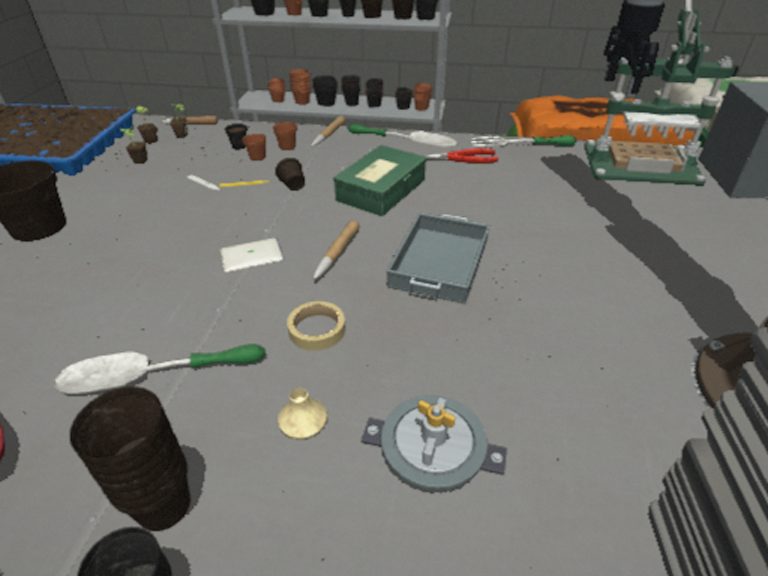

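The top view (1.5x) shows the jig at about (251,346), with brass nut wings from (248,330) to (238,358), fins at about (225,343) and (275,348), and ears at (260,293) and (244,398). The tray is at (514,338), the rose at (266,233), the tape at (377,218) and the dibber at (510,214). The side view agrees: nut at (435,412), tray at (440,255).

```bash
python3 - <<'E'
from h import *
d=cam('top'); e=cam('side'); im=d['image']; hsv=cv2.cvtColor(im,cv2.COLOR_RGB2HSV)
print('pix',[im[int(v/1.5),int(u/1.5)].tolist() for u,v in((215,346),(251,375),(514,338),(450,330),(350,350),(240,330),(252,395))])
H,S,V=[hsv[...,i].astype(int) for i in range(3)]
def big(m,roi,name):
    k=np.zeros(m.shape,np.uint8); x0,y0,x1,y1=roi; k[y0:y1,x0:x1]=m[y0:y1,x0:x1]
    k=cv2.morphologyEx(k,cv2.MORPH_CLOSE,np.ones((3,3),np.uint8))
    c=max(cv2.findContours(k,cv2.RETR_EXTERNAL,cv2.CHAIN_APPROX_NONE)[0],key=cv2.contourArea); print(name,cv2.contourArea(c)); return c[:,0].astype(float)
def w(c,z): return np.array([onplane(d,u,v,z)[:2] for u,v in c],np.float32)
a=lambda p:np.degrees(np.arctan2(p[1],p[0]))%180
def rect(c,n):
    r=cv2.minAreaRect(c); b=cv2.boxPoints(r); s=b[1]-b[0]; t=b[2]-b[1]; l=s if np.hypot(*s)>np.hypot(*t) else t
    print(n,np.round(r[0],4),np.round(r[1],4),'long axis deg',round(a(l),1))
J=(130,185,205,280)
rect(w(big((S>110)&(V>70),J,'nut'),.082),'nut')
# bluish grey metal vs neutral bench
bl=(im[...,2].astype(int)-im[...,0]>6)
c=w(big(bl,J,'wide'),.022); print('wide circle',cv2.minEnclosingCircle(c), cv2.fitEllipse(c))
rect(w(big(bl,(285,180,400,270),'tray'),.04),'tray')
for n,roi,z in(('tape',(225,120,280,170),.025),('rose',(155,135,200,172),.01),('dibber',(295,125,385,160),.015)):
    rect(w(big(S>60,roi,n),z),n)
save(d,'jig.png',8,(130,185,205,275))
save(e,'jigs.png',6,(235,250,345,335))
def m(p): return onplane(d,p[0]/1.5,p[1]/1.5,.012)
print('ears',m((260.5,294)),m((244,399)))
E
```

```text
pix [[96, 104, 105], [171, 174, 177], [98, 106, 107], [78, 85, 86], [107, 105, 105], [168, 170, 173], [83, 82, 89]]
nut 93.0
nut [0.5116 0.1679] [0.0226 0.0452] long axis deg 137.7
wide 2874.5
wide circle ((0.5117052793502808, 0.1678812950849533), 0.09467297792434692) ((0.5114117860794067, 0.1687886267900467), (0.1330280750989914, 0.1682279258966446), 83.71790313720703)
tray 5542.5
tray [ 0.537  -0.2485] [0.2123 0.1504] long axis deg 80.2
tape 1139.0
tape [ 0.7268 -0.028 ] [0.0961 0.0955] long axis deg 46.2
rose 499.5
rose [0.701  0.1552] [0.0654 0.0637] long axis deg 48.0
dibber 471.5
dibber [ 0.741  -0.2743] [0.1384 0.026 ] long axis deg 78.7
ears [0.5969796  0.15947397 0.012     ] [0.42702996 0.17587311 0.012     ]
```

View pics/jig.png

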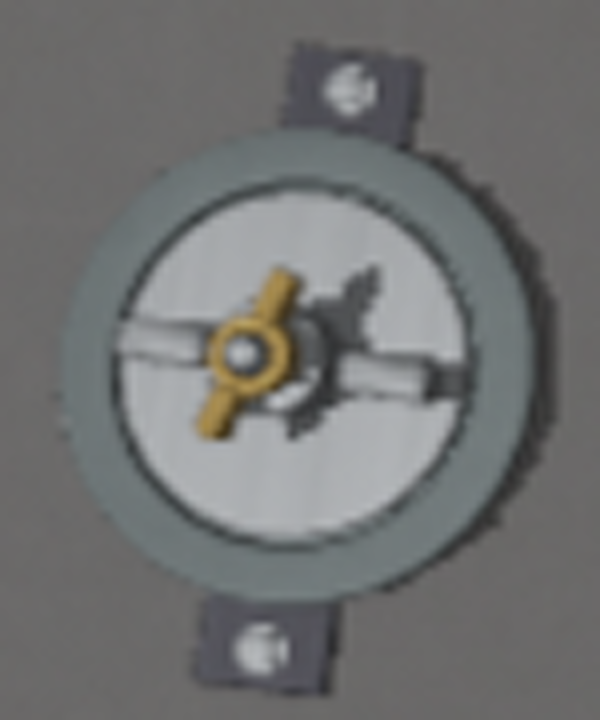

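The jig crop (8x, origin 130,185) shows nut wing ends at (285,283) and (215,425), the stud tip at (245,350), the left fin top from (120,333) to (205,345), the right fin top from (340,375) to (425,380), and ear bolts at (350,90) and (262,648).

```bash
cat >> h.py <<'E'
def rel(goal,axisdeg,tipdz=None):
    """goal: TCP world pos, tool pointing down with tool y along axisdeg (mod 180). prints tool-frame mm shift and turn(rotvec)"""
    from scipy.spatial.transform import Rotation as Ro
    s=sensors.state(); R=np.array(s['ee_rot']); p=np.array(s['tool_pos'])
    out=[]
    for k in (0,180):
        a=np.radians(axisdeg+k); y=np.array([np.cos(a),np.sin(a),0]); z=np.array([0,0,-1.]); x=np.cross(y,z)
        out.append(Ro.from_matrix(R.T@np.column_stack([x,y,z])).as_rotvec())
    for o in out: print('turn',np.round(o,3), 'q7',round(s['q'][6],2))
    print('shift mm',np.round(R.T@(np.array(goal)-p)*1000,1),'now',np.round(p,4),'F',np.round(s['wrist_force'],1),'gap',round(float(s['finger_gap']),3),'t',round(s['time'],2))
E
python3 - <<'E'
from h import *
d=cam('top'); a=lambda p:np.degrees(np.arctan2(p[1],p[0]))
def m(p,z): return onplane(d,130+p[0]/8-.44,185+p[1]/8-.44,z)
n1,n2=m((285,283),.084),m((215,425),.084); print('nut',(n1+n2)/2,np.linalg.norm(n1-n2),a(n1-n2))
print('tip',m((245,350),.086))
f=m((120,336),.052); g=m((422,375),.052); f2=m((205,344),.052); g2=m((340,368),.052)
print('fins',f,f2,g2,g,(f+g)/2,a(f-g),np.linalg.norm(f-g))
b=[m((350,90),.014),m((262,648),.014)]; print('foot',(b[0]+b[1])/2,np.linalg.norm(b[0]-b[1]))
for q in ((295,130),(60,365),(530,365),(290,600)): print(m(q,.022))
print('narrow centre', (m((120,365),.022)+m((468,365),.022))/2,(m((290,192),.022)+m((290,545),.022))/2)
rel([.5116,.168,.25],a(n1-n2))
E
```

```text
nut [0.51254825 0.16736643 0.084     ] 0.04363683275048103 -23.022183911701628
tip [0.51346757 0.16834349 0.086     ]
fins [0.51805206 0.21372702 0.052     ] [0.51644701 0.18888959 0.052     ] [0.51063401 0.14928303 0.052     ] [0.50929751 0.12538809 0.052     ] [0.51367479 0.16955755 0.052     ] 84.3403641148302 0.08877166839864857
foot [0.51265022 0.16810735 0.014     ] 0.1698060511905975
[0.58337202 0.17402655 0.022     ]
[0.51034854 0.24015263 0.022     ]
[0.51441716 0.09918047 0.022     ]
[0.44280971 0.16688424 0.022     ]
narrow centre [0.51237417 0.16996736 0.022     ] [0.51170465 0.17112905 0.022     ]
turn [-0.001 -0.    -0.837] q7 -0.08
turn [-0.000e+00  1.000e-03  2.304e+00] q7 -0.08
shift mm [ 538.4 -617.   -18.6] now [ 0.2035 -0.5907  0.2309] F [-0.2 -0.  -1. ] gap 1.0 t 0.25
```

```bash
python3 -m handwheel '[[[300,-300,0],[0,0,-0.4],100],[[538,-617,20],[0,0,-0.837],100],[[538,-617,20],[0,0,-0.837],100],[[538,-617,20],[0,0,-0.837],100],[[538,-617,20],[0,0,-0.837],100],[[538,-617,20],[0,0,-0.837],100],[[538,-617,20],[0,0,-0.837],100],[[538,-617,20],[0,0,-0.837],100],[[538,-617,20],[0,0,-0.837],100],[[538,-617,20],[0,0,-0.837],100]]' 30; python3 -c "
from h import *
rel([.5126,.168,.17],-23)"
```

```text
time: 1.5
tool_pos: [0.4399, -0.0108, 0.2167]
ee_rot: [[0.392, 0.92, 0.001], [0.92, -0.392, -0.0], [-0.0, 0.001, -1.0]]
wrist_force: [0.7, -1.3, -0.3]
finger_gap: 1.0
grip_force: 0.0
turn [ 0.001  0.    -0.001] q7 -0.63
turn [ 0.00e+00 -2.00e-03  3.14e+00] q7 -0.63
shift mm [193.   -3.3  46.7] now [ 0.4399 -0.0108  0.2167] F [ 0.7 -1.3 -0.3] gap 1.0 t 1.5
```

```bash
python3 -m handwheel '[[[185,-3,47],[0,0,0],100],[[185,-3,47],[0,0,0],100],[[185,-3,47],[0,0,0],100],[[185,-3,47],[0,0,0],100],[[185,-3,47],[0,0,0],100],[[185,-3,47],[0,0,0],100]]'; python3 - <<'E'
from h import *
rel([.5126,.168,.05],-23)
d=cam('side'); save(d,'s1.png',4,(210,190,360,340))
E
```

```text
time: 2.25
tool_pos: [0.509, 0.1572, 0.1696]
ee_rot: [[0.393, 0.919, 0.0], [0.919, -0.393, -0.001], [-0.001, 0.001, -1.0]]
wrist_force: [-1.2, -0.7, -0.1]
finger_gap: 0.998
grip_force: 0.0
turn [ 0.001  0.001 -0.003] q7 -1.06
turn [ 1.000e-03 -1.000e-03  3.139e+00] q7 -1.06
shift mm [ 11.4  -1.  119.6] now [0.509  0.1572 0.1696] F [-1.2 -0.7 -0.1] gap 0.998 t 2.25
```

View pics/s1.png

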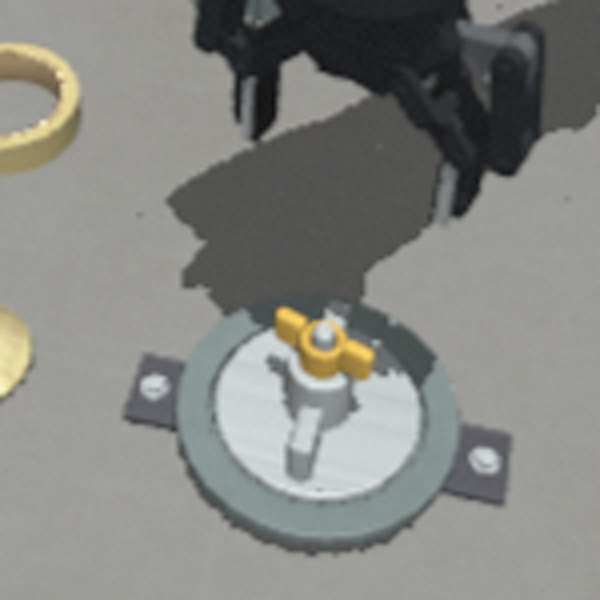

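The gripper is above and slightly behind the jig with the fingers lined up on the wings. The stud tip is at crop (323,332), i.e. about (290.4,272.6).

```bash
python3 - <<'E'
from h import *
d=cam('side'); print(onplane(d,290.4,272.6,.086))
# wing ends top
a=onplane(d,210+290/4-.4,190+318/4-.4,.08);b=onplane(d,210+362/4-.4,190+355/4-.4,.08);print((a+b)/2,np.degrees(np.arctan2(*(a-b)[1::-1])))
print('ears',(onplane(d,210+154/4-.4,190+387/4-.4,.014)+onplane(d,210+485/4-.4,190+460/4-.4,.014))/2)
rel([.5125,.168,.05],-23)
E
```

```text
[0.51314963 0.17352602 0.086     ]
[0.51186104 0.17128021 0.08      ] -24.2338442343694
ears [0.51267538 0.17555399 0.014     ]
turn [ 0.001  0.    -0.003] q7 -1.06
turn [ 1.000e-03 -1.000e-03  3.139e+00] q7 -1.06
shift mm [ 11.1  -1.3 119.8] now [0.5092 0.1574 0.1698] F [-0.6  0.5  0.4] gap 0.996 t 2.35
```

```bash
python3 -m handwheel '[[[13,-2,40],[0,0,0],100],[[13,-2,80],[0,0,0],100],[[13,-2,120],[0,0,0],100],[[13,-2,120],[0,0,0],100],[[13,-2,120],[0,0,0],60],[[13,-2,120],[0,0,0],40],[[13,-2,120],[0,0,0],40],[[13,-2,120],[0,0,0],40]]' 30
```

```text
time: 3.35
tool_pos: [0.5138, 0.1719, 0.0513]
ee_rot: [[0.392, 0.92, 0.003], [0.92, -0.392, 0.001], [0.002, 0.003, -1.0]]
wrist_force: [0.1, -1.6, 8.1]
finger_gap: 0.6
grip_force: 30.6
```

```bash
python3 -m handwheel '[[[0,0,-25],[0,0,0],40],[[0,0,-55],[0,0,0],40],[[0,0,-80],[0,0,0],40],[[0,0,-80],[0,0,0],40],[[-50,27,-80],[0,0,0],40],[[-327,175,-80],[0,0,-0.22],40],[[-327,175,-80],[0,0,-0.22],40],[[-327,175,-80],[0,0,-0.22],40],[[-327,175,-80],[0,0,-0.22],40],[[-327,175,-80],[0,0,-0.22],40]]' 30; python3 -c "
from h import *
rel([.546,-.199,.006],-10)"
```

```text
time: 4.6
tool_pos: [0.5446, -0.1963, 0.129]
ee_rot: [[0.181, 0.983, -0.0], [0.983, -0.181, 0.0], [-0.0, -0.0, -1.0]]
wrist_force: [1.7, -0.3, -1.2]
finger_gap: 0.598
grip_force: 33.5
turn [-0.     0.    -0.008] q7 -0.24
turn [0.000e+00 1.000e-03 3.134e+00] q7 -0.24
shift mm [ -2.4   1.9 123. ] now [ 0.5446 -0.1963  0.129 ] F [ 1.7 -0.3 -1.2] gap 0.598 t 4.6
```

```bash
python3 -m handwheel '[[[0,0,40],[0,0,0],40],[[0,0,80],[0,0,0],40],[[0,0,105],[0,0,0],40],[[0,0,121],[0,0,0],40],[[0,0,121],[0,0,0],40],[[0,0,121],[0,0,0],72],[[0,0,121],[0,0,0],72],[[0,0,110],[0,0,0],72],[[0,0,70],[0,0,0],80],[[0,0,20],[0,0,0],80]]' 30; python3 - <<'E'
from h import *
d=cam('top'); save(d,'t2.png',4,(130,180,330,270)) 
d=cam('side'); save(d,'s2.png',2,(220,120,360,340)) 
rel([.5125,.170,.17],-5.5)
E
```

```text
time: 5.85
tool_pos: [0.5445, -0.194, 0.1109]
ee_rot: [[0.181, 0.984, -0.001], [0.984, -0.181, 0.0], [0.0, -0.001, -1.0]]
wrist_force: [0.1, -1.8, 0.6]
finger_gap: 0.799
grip_force: 0.0
turn [ 0.009  0.001 -0.086] q7 -0.26
turn [ 2.000e-03 -1.400e-02  3.056e+00] q7 -0.26
shift mm [ 351.9 -101.   -55.5] now [ 0.5486 -0.1946  0.1158] F [0.  0.1 0.3] gap 0.798 t 5.95
```

View pics/s2.png

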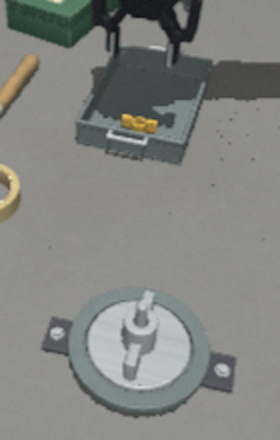

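The nut lies flat in the tray near its jig-side end (crop (140,122)). Spacer and plate are still on the stud.

```bash
python3 -m handwheel '[[[60,-17,-40],[0,0,-0.086],100],[[352,-101,-40],[0,0,-0.086],100],[[352,-101,-40],[0,0,-0.086],100],[[352,-101,-40],[0,0,-0.086],100],[[352,-101,-40],[0,0,-0.086],100],[[352,-101,-40],[0,0,-0.086],100],[[352,-101,-40],[0,0,-0.086],100],[[352,-101,-40],[0,0,-0.086],100],[[352,-101,-40],[0,0,-0.086],100]]' 40; python3 -c "
from h import *
rel([.5125,.170,.029],-5.5)"
```

```text
time: 7.08
tool_pos: [0.5098, 0.1683, 0.1494]
ee_rot: [[0.098, 0.995, 0.0], [0.995, -0.098, -0.001], [-0.001, 0.0, -1.0]]
wrist_force: [-0.3, -0.8, 0.0]
finger_gap: 0.996
grip_force: 0.0
turn [ 0.     0.001 -0.003] q7 -0.84
turn [ 2.000e-03 -0.000e+00  3.139e+00] q7 -0.84
shift mm [  2.    2.5 120.4] now [0.5098 0.1683 0.1494] F [-0.3 -0.8  0. ] gap 0.996 t 7.08
```

```bash
python3 -m handwheel '[[[2,2,40],[0,0,0],100],[[2,2,80],[0,0,0],100],[[2,2,110],[0,0,0],100],[[2,2,119],[0,0,0],100],[[2,2,119],[0,0,0],60],[[2,2,119],[0,0,0],25],[[2,2,119],[0,0,0],20],[[2,2,119],[0,0,0],20],[[2,2,119],[0,0,0],20]]' 40
```

```text
time: 8.2
tool_pos: [0.5125, 0.1722, 0.0318]
ee_rot: [[0.096, 0.995, 0.002], [0.995, -0.096, 0.0], [0.0, 0.002, -1.0]]
wrist_force: [-1.1, -0.7, 6.9]
finger_gap: 0.391
grip_force: 39.1
```

```bash
python3 -m handwheel '[[[0,0,-20],[0,0,0],20],[[0,0,-50],[0,0,0],20],[[0,0,-80],[0,0,0],20],[[0,0,-95],[0,0,0],20],[[0,0,-95],[0,0,0],20],[[-60,8,-95],[0,0,0],20],[[-466,61,-95],[0,0,0.08],20],[[-466,61,-95],[0,0,0.08],20],[[-466,61,-95],[0,0,0.08],20],[[-466,61,-95],[0,0,0.08],20]]' 40;python3 -m handwheel '[[[-159,21,0],[0,0,0],20],[[-159,21,0],[0,0,0],20],[[-159,21,0],[0,0,0],20],[[-159,21,0],[0,0,0],20],[[-159,21,0],[0,0,0],20]]' 40; python3 -c "
from h import *
rel([.528,-.298,.014],-10)"
```

```text
time: 9.45
tool_pos: [0.5214, -0.1404, 0.1242]
ee_rot: [[0.175, 0.985, -0.001], [0.985, -0.175, 0.0], [-0.0, -0.001, -1.0]]
wrist_force: [1.4, -0.2, -1.5]
finger_gap: 0.39
grip_force: 40.9
time: 10.07
tool_pos: [0.5147, -0.2973, 0.1243]
ee_rot: [[0.174, 0.985, -0.001], [0.985, -0.174, 0.001], [0.001, -0.002, -1.0]]
wrist_force: [-0.8, 0.9, -0.6]
finger_gap: 0.395
grip_force: 40.9
turn [-0.002 -0.001 -0.001] q7 -0.05
turn [-2.000e-03  2.000e-03  3.141e+00] q7 -0.05
shift mm [  1.5  13.4 110.3] now [ 0.5147 -0.2973  0.1243] F [-0.8  0.9 -0.6] gap 0.395 t 10.07
```

```bash
python3 -m handwheel '[[[1,13,40],[0,0,0],20],[[1,13,75],[0,0,0],20],[[1,13,98],[0,0,0],20],[[1,13,107],[0,0,0],20],[[1,13,109],[0,0,0],20],[[1,13,109],[0,0,0],20],[[1,13,109],[0,0,0],60],[[1,13,109],[0,0,0],65],[[1,13,80],[0,0,0],65],[[1,13,30],[0,0,0],65]]' 40; python3 -m handwheel '[[[300,-30,-60],[0,0,0],100],[[300,-30,-60],[0,0,0],100],[[300,-30,-60],[0,0,0],100],[[300,-30,-60],[0,0,0],100],[[300,-30,-60],[0,0,0],100],[[300,-30,-60],[0,0,0],100]]'; python3 - <<'E'
from h import *
rel([.517,.203,.17],-5.5)
d=cam('side'); save(d,'s3.png',2,(190,120,370,350)) 
d=cam('top'); save(d,'t3.png',2,(120,160,410,300)) 
E
```

```text
time: 11.32
tool_pos: [0.5269, -0.2995, 0.0951]
ee_rot: [[0.175, 0.985, -0.003], [0.985, -0.175, 0.002], [0.001, -0.003, -1.0]]
wrist_force: [0.6, -0.7, -0.3]
finger_gap: 0.649
grip_force: 0.0
time: 12.08
tool_pos: [0.5518, 0.0071, 0.1574]
ee_rot: [[0.167, 0.986, 0.003], [0.986, -0.167, 0.003], [0.003, 0.003, -1.0]]
wrist_force: [0.3, -0.3, -0.4]
finger_gap: 1.0
grip_force: 0.0
turn [ 0.003 -0.003 -0.072] q7 -0.58
turn [-0.005 -0.005  3.07 ] q7 -0.58
shift mm [187.4 -67.  -12.2] now [0.5518 0.0071 0.1574] F [ 0.3 -0.3 -0.4] gap 1.0 t 12.07
```

View pics/s3.png

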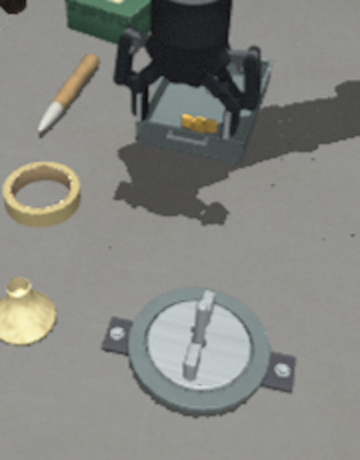

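The side view shows the jig bare except for plates and fins, and the nut in the tray. The gripper hides the spacer. Next I move above the near (−y) fin.

```bash
python3 -m handwheel '[[[121,-63,0],[0,0,-0.075],100],[[121,-63,0],[0,0,-0.075],100],[[121,-63,0],[0,0,-0.075],100],[[121,-63,0],[0,0,-0.075],100],[[121,-63,0],[0,0,-0.075],100]]' 90; python3 - <<'E'
from h import *
rel([.510,.137,.028],-5.5)
t=cam('top'); s=cam('side')
A=cv2.resize(t['image'][150:280,250:410],(480,390)); B=cv2.resize(s['image'][225:325,230:350],(480,400))
cv2.imwrite('pics/m4.png',np.vstack([A,B])[:,:,::-1][:790])
im=np.vstack([A,B]); cv2.imwrite('pics/m4.png',cv2.resize(im[:,:,::-1],(364,600)))
cv2.imwrite('pics/m4b.png',np.hstack([cv2.resize(A,(400,325)),cv2.resize(B,(390,325))])[:,:,::-1])
E
```

```text
time: 12.8
tool_pos: [0.511, 0.1283, 0.1551]
ee_rot: [[0.104, 0.995, -0.0], [0.995, -0.104, -0.001], [-0.001, -0.0, -1.0]]
wrist_force: [1.0, -0.2, -0.1]
finger_gap: 1.002
grip_force: 0.0
turn [-0.     0.001 -0.009] q7 -0.77
turn [2.000e-03 0.000e+00 3.133e+00] q7 -0.77
shift mm [  8.7  -1.9 127.1] now [0.511  0.1283 0.1551] F [ 1.  -0.2 -0.1] gap 1.002 t 12.8
```

View pics/m4b.png

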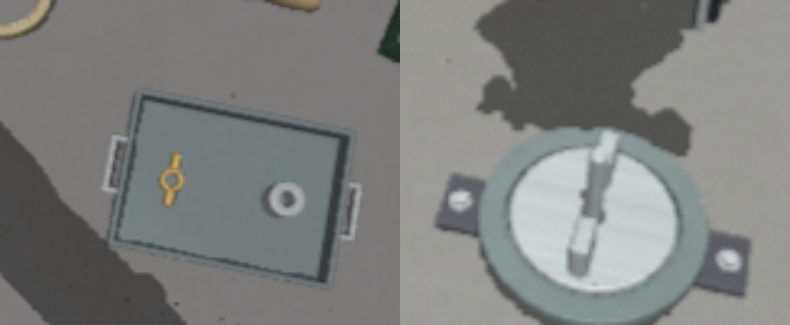

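Both nut (left) and spacer (right) stand in the tray, and the plates are still seated. In the side view the −y fin top is at about (293.4,270.5) and the +y fin top at (286.3,296.4).

```bash
python3 - <<'E'
from h import *
s=cam('side'); print(onplane(s,293.0,270.1,.052),onplane(s,286,296,.052))
rel([.511,.138,.028],-5.5)
E
```

```text
[0.50862437 0.1406111  0.052     ] [0.51700529 0.20332966 0.052     ]
turn [-0.     0.001 -0.008] q7 -0.77
turn [1.000e-03 0.000e+00 3.134e+00] q7 -0.77
shift mm [  8.9  -0.7 127.2] now [0.5108 0.1292 0.1552] F [ 1.  -0.7 -0.2] gap 0.998 t 12.95
```

```bash
python3 -m handwheel '[[[9,-2,45],[0,0,-0.008],100],[[9,-2,90],[0,0,-0.008],100],[[9,-2,115],[0,0,-0.008],100],[[9,-2,125],[0,0,-0.008],100],[[9,-2,125],[0,0,-0.008],50],[[9,-2,125],[0,0,-0.008],25],[[9,-2,125],[0,0,-0.008],0],[[9,-2,125],[0,0,-0.008],0],[[9,-2,125],[0,0,-0.008],0],[[9,-2,125],[0,0,-0.008],0]]' 90
```

```text
time: 14.2
tool_pos: [0.5101, 0.1403, 0.0313]
ee_rot: [[0.093, 0.996, 0.002], [0.996, -0.093, 0.0], [0.0, 0.002, -1.0]]
wrist_force: [-0.0, -0.3, 6.1]
finger_gap: 0.116
grip_force: 88.6
```

```bash
python3 -m handwheel '[[[0,0,-8],[0,0,0],0],[[0,0,-18],[0,0,0],0],[[0,0,-30],[0,0,0],0],[[0,0,-45],[0,0,0],0],[[0,0,-60],[0,0,0],0],[[0,0,-75],[0,0,0],0],[[0,0,-90],[0,0,0],0],[[0,0,-105],[0,0,0],0],[[0,0,-105],[0,0,0],0]]' 90; python3 - <<'E'
from h import *
s=cam('side'); save(s,'s5.png',4,(210,180,360,330)) 
E
```

```text
time: 15.32
tool_pos: [0.5099, 0.1404, 0.1367]
ee_rot: [[0.093, 0.996, 0.002], [0.996, -0.093, 0.001], [0.001, 0.002, -1.0]]
wrist_force: [0.1, 0.5, -2.9]
finger_gap: 0.117
grip_force: 87.8
```

View pics/s5.png

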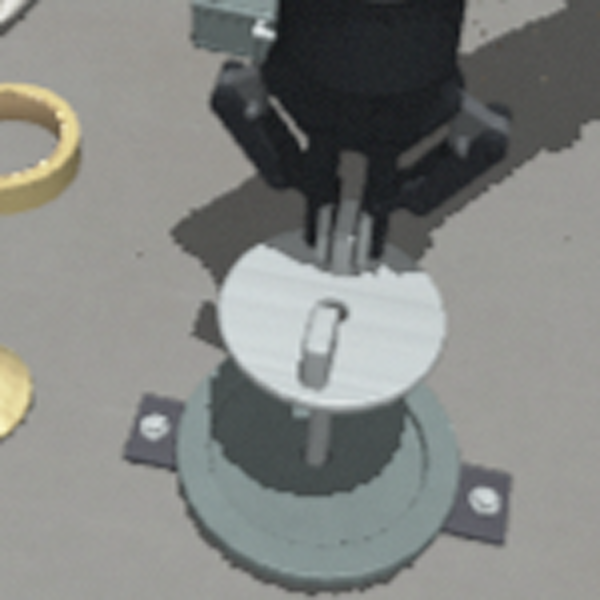

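The plate hangs about level, clear of the stud tip; the wide plate stays seated. Next I carry the plate to the free bench between jig and tray.

```bash
python3 -m handwheel '[[[-40,1,0],[0,0,0],0],[[-85,2,0],[0,0,0],0],[[-130,4,0],[0,0,0],0],[[-170,5,0],[0,0,0],0],[[-186,5,0],[0,0,0],0],[[-186,5,30],[0,0,0],0],[[-186,5,70],[0,0,0],0],[[-186,5,100],[0,0,0],0],[[-186,5,112],[0,0,0],0],[[-186,5,112],[0,0,0],0]]' 90; python3 - <<'E'
from h import *
rel([.5,-.046,.016],-5.5)
s=cam('side'); save(s,'s6.png',4,(210,150,360,300)) 
E
```

```text
time: 16.62
tool_pos: [0.4966, -0.0449, 0.0231]
ee_rot: [[0.092, 0.996, -0.001], [0.996, -0.092, 0.0], [0.0, -0.001, -1.0]]
wrist_force: [-1.0, 1.1, -1.8]
finger_gap: 0.114
grip_force: 87.9
turn [-0.001 -0.     0.004] q7 -0.58
turn [ 0.000e+00 -2.000e-03 -3.138e+00] q7 -0.58
shift mm [-0.8  3.5  7.1] now [ 0.4966 -0.0449  0.0231] F [-1.   1.1 -1.8] gap 0.114 t 16.62
```

View pics/s6.png

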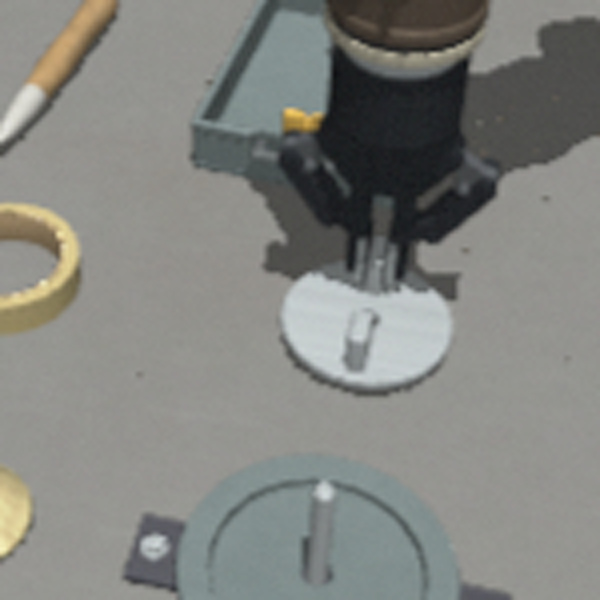

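The plate hovers level about 9 mm above free bench, clear of the tray and jig.

```bash
python3 -m handwheel '[[[0,0,4],[0,0,0],0],[[0,0,7],[0,0,0],0],[[0,0,8],[0,0,0],0],[[0,0,8],[0,0,0],0]]' 90
```

```text
time: 17.18
tool_pos: [0.4969, -0.0456, 0.0155]
ee_rot: [[0.093, 0.996, 0.0], [0.996, -0.093, -0.0], [-0.0, 0.0, -1.0]]
wrist_force: [0.0, 0.6, -2.4]
finger_gap: 0.118
grip_force: 87.9
```

```bash
python3 -m handwheel '[[[0,0,1],[0,0,0],0],[[0,0,1],[0,0,0],15],[[0,0,1],[0,0,0],50],[[0,0,0],[0,0,0],60],[[0,0,0],[0,0,0],60],[[0,0,-40],[0,0,0],60],[[0,0,-100],[0,0,0],60],[[-150,0,-150],[0,0,0],60],[[-200,0,-150],[0,0,0],60],[[-200,0,-150],[0,0,0],60]]' 30; python3 - <<'E'
from h import *
A=cam('top')['image'][150:290,120:410]; B=cam('side')['image'][150:330,200:370]
cv2.imwrite('pics/end.png',np.hstack([cv2.resize(A,(440,212)),cv2.resize(B,(300,212))])[:,:,::-1])
d=cam('top'); c=onplane
E
```

```text
time: 18.42
tool_pos: [0.4797, -0.2281, 0.1623]
ee_rot: [[0.093, 0.996, 0.001], [0.996, -0.093, -0.0], [-0.0, 0.001, -1.0]]
wrist_force: [1.0, 0.5, 0.5]
finger_gap: 0.601
grip_force: 0.0
```

View pics/end.png

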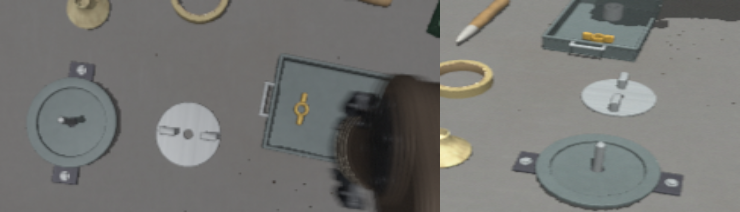

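The plate lies flat with its fins up, midway between jig and tray. The wide plate is seated, nut and spacer are in the tray, and the bystanders are undisturbed.

```bash
python3 -c "
from bench import job
print(job.finish_job())"
```

```text
the job is handed in; nothing more can be done
None
```

The job is handed in at about 18.5 s (no verdict shown): the nut and then the spacer went into the tray, and the narrow plate lies flat on the bench, fins up, between jig and tray, with the wide plate still seated in the last pictures.

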